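Flip the relief tile over the edge of the carving board

TASK

The relief tile lies carved face down on the bench in front of the carving board. Without picking it up, push it with the fingertips against the front edge of the board until it tips up on its edge and flips over onto the board, carved face up, then push it on until it lies flush against the fence, wholly on the board. Leave the gouges, the mallet and the glue bottle where they are.

Things in the scene. Friction and masses are not known exactly. Their poses are not given: they have to be found in the camera images.
- tile_center (a point): centre of the limewood relief tile, 84 x 84 x 14 mm, about 55 g, lying loose before the board's front edge, a side facing it (up to 0.3 rad askew), carved face (rosette, raised border) down. z comes out of the plain back (brass hanger plate), so it points up at the start and down once the carved face is up; x, y along the sides. Carved face edges: 45 degree bevel 5 mm wide and high; rest of the sides square.
- board: carving board fixed to the bench: plywood 12 mm thick, 130 mm deep (x), 240 mm wide (y), a dark oak fence along its whole back, 22 mm thick, 20 mm above the ply. Origin in the middle of its underside, on the bench; x points from the front edge to the fence, y along the edge, z up. Square front edge at x = -65 mm, fence face at x = +37 mm, clear ply between.
- board_edge (a point): middle of the upper corner of the board's front edge, 12 mm above the bench; axes as the board's
- fence_foot (a point): middle of the foot of the fence's face, where it meets the ply, 12 mm above the bench; axes as the board's
- tile_corner0 (a point): +x +y corner of the tile (of its own axes), half-way through its thickness
- tile_corner1 (a point): -x +y corner of the tile (of its own axes), half-way through its thickness
- tile_corner2 (a point): -x -y corner of the tile (of its own axes), half-way through its thickness
- tile_corner3 (a point): +x -y corner of the tile (of its own axes), half-way through its thickness
- gouge_a: carving gouge with a light brown handle, 245 mm long, 25 mm thick, lying on the bench beside the tile and the board; origin below its middle, x towards the blade; leave it alone
- gouge_b: carving gouge with a dark handle, otherwise the same, on the other side; leave it alone
- mallet: round wooden carver's mallet standing on its head behind the board's fence, 88 mm across and 250 mm tall; origin at the centre of its underside; leave it alone
- glue_bottle: white glue bottle with a red cap standing behind the board's fence, 56 mm across and 150 mm tall; origin at the centre of its underside; leave it alone
There are look-alikes about, which are no part of the job. Of the things like the part that bears tile_center, leave any that is green or turquoise; of the rest the smaller one is meant.

How it is judged:
By the outcome, as a careful person would: the job done as asked, in the order asked, and still so for the second after the job is handed in, with the robot touching nothing.
It also fails if it takes over 48 s, if anything falls off the work surface, if the arm or the gripper's body presses on something with over 40 N, if the wrist force passes 120 N, or if a joint passes its speed limit or range.

ROBOT

A 7-joint arm with a two-finger parallel gripper is mounted at the origin on the work surface. World frame = base frame: x ahead of the robot, y to its left, z up, the work surface at z = 0. Lengths are in mm, angles in rad, forces in N, time in s.
With the tool pointing down it reaches from about 425 to 875 mm from the base axis. Payload 8.4 kg.
Tool frame: the origin (TCP) lies midway between the tips of the shut fingers; the grasp point (between the pads) lies 19 mm behind it; z points along the fingers, y is the line along which they close (so a half turn about z gives the same grasp; the last joint's range is limited). The gripper opens to 87 mm and grips with 3 to 60 N. Pads are 19 mm wide; open, the fingers measure 117 mm over their backs; the gripper's body (75 mm by 190 mm) begins 51 mm behind the grasp point.
Start: joints at [-1.331, 0.333, 0.04, 1.465, -0.013, 1.343, -0.059], TCP at [216.031, 613.02, 222.546] pointing down, gripper open.
Joint ranges: [-2.58, 2.58], [-0.38, 2.09], [-1.3, 1.39], [0.25, 2.4], [-1.5, 4.64], [0.08, 2.09], [-2.65, 2.65]. Speed limits (rad/s): [2.22, 2.22, 2.79, 2.79, 3.14, 3.14, 3.14].

INTERFACE

Orientations are given as a rotation vector (axis times angle).
In Python, from cell import env gives the robot as it stands. The module is installed in compiled form; this text tells all that it offers. Calls block until the motion is done:
- env.reach(position, orientation): joint-space move of the TCP to a pose.
- env.move_straight(position, frame=None, v=150, until_force=None): straight line of the TCP; frame=None keeps the orientation; v is the mean speed in mm/s. With until_force (N) it stops when the force on the tool has changed by that much, and returns True; else False.
- env.movej(angles): joint-space move.
- env.gripper_to(opening, squeeze=None): finger opening in mm; squeeze is the grip in N (None keeps the last); returns when the fingers have stopped.
- env.hold(seconds).
- env.inverse_kinematics(position, orientation): joint angles nearest the present ones, or None.
- env.get_image(name): name is "scene" or "top" or "wrist"; returns the picture (480x640x3 uint8, red, green, blue); there is no depth.
- env.get_calibration(name): a dict with "fx", "fy", "cx", "cy" (pixels), "extrinsics" (4x4, takes a point from camera to world coordinates); the wrist camera has in their place "mount" (4x4, takes a point from camera to tool coordinates, whose origin is the TCP and whose axes are the flange's). Camera axes: x right, y down, z forward; pixel columns grow to the right and rows downward; lengths in mm; the calibration is good to about 2 mm. A picture is of the moment at which its call begins: read the wrist's pose just before it. get_calibration takes no time and is no camera call.
A pose or a line that the arm cannot do raises env.IKError and nothing moves.
- env.close_job(): hands the job in; it is judged then, once.
Readings, each from a call of its own:
- env.read_time(): time.
- env.read_q(): joint angles.
- env.read_qd(): joint speeds.
- env.read_joint_torque(): joint torques, N m.
- env.read_tool_pos(): TCP position.
- env.read_tcp_rot(): TCP orientation.
- env.read_wrist_force(): force on the tool from outside, world axes, zero at the start.
- env.read_torque(): the same for the moment, N m.
- env.read_gripper_width(): finger opening in mm.
- env.read_gripper_force(): force on a finger pad.
Only numpy, scipy, OpenCV 4.12 (cv2) and the standard library are available. Lean on these libraries where they do the work, as an engineer would, in place of code of your own. Each camera call takes 0.05 s, during which the arm holds its last target. There are 200 camera calls.

## Working session

There is one attempt and no reset: what is moved stays moved. The work goes in short steps, each a Python script; the robot and the scene stay as the last script left them, time stands still between calls to the robot, and variables do not carry over. Pictures are saved under pics/ and viewed, at most 10 in all, crops included, and the job is handed in when it is done.

```bash
mkdir -p pics; python3 - <<'E'
from cell import env
import cv2,numpy as np
np.set_printoptions(precision=4,suppress=True)
for n in("top","scene"):
    im=env.get_image(n); cv2.imwrite(f"pics/{n}0.png",im[:,:,::-1]); print(n,env.get_calibration(n))
print(env.get_calibration("wrist"),env.read_tool_pos(),env.read_tcp_rot(),env.read_time())
E
```

```text
top {'fx': 519.3586279860615, 'fy': 519.3586279860615, 'cx': 314.07850093801005, 'cy': 239.868084751058, 'extrinsics': array([[   0.0147,   -0.9915,    0.1294,  401.6974],
       [  -0.9999,   -0.014 ,    0.0062,   99.3095],
       [  -0.0044,   -0.1295,   -0.9916, 1244.5211],
       [   0.    ,    0.    ,    0.    ,    1.    ]])}
scene {'fx': 595.0407518191349, 'fy': 595.0407518191349, 'cx': 319.05011239700355, 'cy': 228.25668820456465, 'extrinsics': array([[   0.6336,    0.5848,   -0.5065, 1119.6558],
       [   0.7736,   -0.4698,    0.4253, -389.5873],
       [   0.0108,   -0.6613,   -0.7501,  852.5615],
       [   0.    ,    0.    ,    0.    ,    1.    ]])}
{'fx': 330.7947063503517, 'fy': 330.7947063503517, 'cx': 324.8475301271327, 'cy': 239.98318990696475, 'mount': array([[   0.0007,   -0.9674,   -0.2533,   69.6901],
       [   1.    ,    0.0007,   -0.0002,   -0.2426],
       [   0.0004,   -0.2533,    0.9674, -161.9751],
       [   0.    ,    0.    ,    0.    ,    1.    ]])} [215.8934 612.6451 221.7408] [-0.5296 -3.0965  0.0023] 0.1
```

View pics/top0.png

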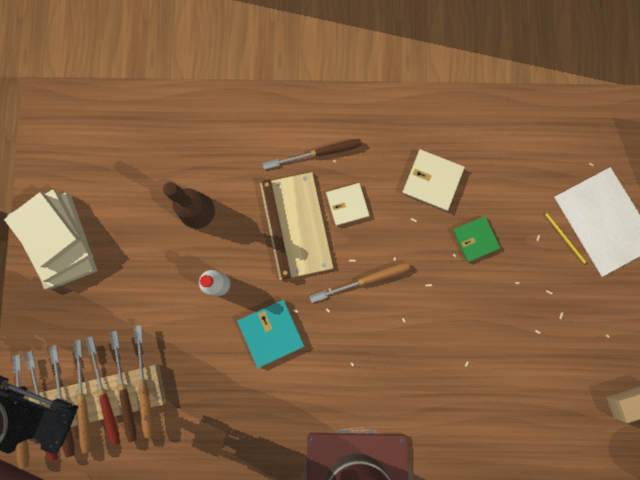

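View pics/scene0.png

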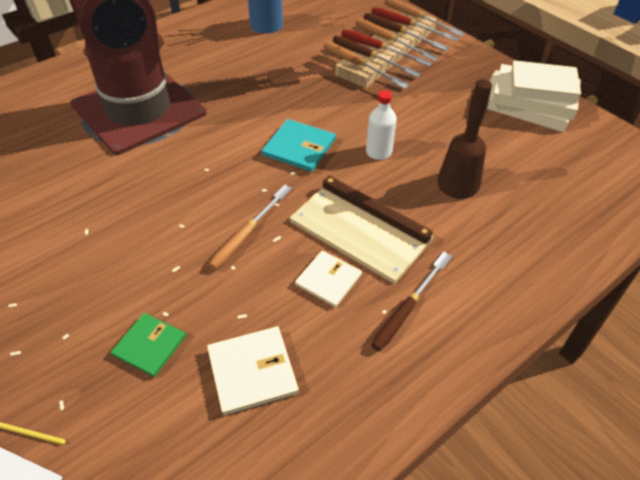

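The small cream tile at top-view (348,205) sits in front of the board (297,225). The look-alikes are a larger cream tile (433,180), a green one (476,239) and a turquoise one (270,333). The small cream one fits, because it is neither green nor turquoise and is the smaller of the rest. I'll measure it and confirm it in a crop.

```bash
cat > h.py <<'E'
from cell import env
import cv2,numpy as np
from scipy.spatial.transform import Rotation as R
np.set_printoptions(precision=3,suppress=True)
def ray(name,uv,z,T=None):
    c=env.get_calibration(name); T=c["extrinsics"] if T is None else T
    uv=np.atleast_2d(uv).astype(float)
    d=np.c_[(uv[:,0]-c["cx"])/c["fx"],(uv[:,1]-c["cy"])/c["fy"],np.ones(len(uv))]@T[:3,:3].T
    return (T[:3,3]+d*((z-T[2,3])/d[:,2])[:,None])[:,:2]
def wristT():
    T=np.eye(4);T[:3,:3]=R.from_rotvec(env.read_tcp_rot()).as_matrix();T[:3,3]=env.read_tool_pos()
    return T@env.get_calibration("wrist")["mount"]
E
python3 - <<'E'
from h import *
im=cv2.imread("pics/top0.png"); hsv=cv2.cvtColor(im,cv2.COLOR_BGR2HSV)
for n,p,z in(("tile",(348,205),14),("big",(433,180),14),("green",(476,239),14)):
    ff=im.copy();m=np.zeros((482,642),np.uint8)
    cv2.floodFill(ff,m,(p[0]+8,p[1]+8),0,(6,)*3,(6,)*3,4|(255<<8)|cv2.FLOODFILL_MASK_ONLY)
    c=max(cv2.findContours(m[1:-1,1:-1],0,1)[0],key=cv2.contourArea)
    b=cv2.boxPoints(cv2.minAreaRect(c)); w=ray("top",b,z); print(n,b.tolist(),w.mean(0),np.linalg.norm(np.roll(w,1,0)-w,axis=1),w)
for n,uv,z in(("mallet base",(197,213),0),("malletTop",(171,188),250),("bottle top",(206,282),150),("edge ends",[(313,173),(333,270)],12),("fence back",[(262,181),(283,279)],32),("gouges",[(264,166),(360,143),(311,298),(410,267)],10)): print(n,ray("top",uv,z))
cv2.imwrite("pics/crop1.png",cv2.resize(im[130:330,230:496],None,fx=3,fy=3,interpolation=cv2.INTER_CUBIC))
E
```

```text
tile [[326.73291015625, 192.4747772216797], [358.7432861328125, 183.51185607910156], [367.51922607421875, 214.85459899902344], [335.50885009765625, 223.81752014160156]] [651.611  28.684] [79.525 80.701 79.695 80.053] [[678.302  78.15 ]
 [701.53    0.864]
 [624.751 -20.495]
 [601.862  56.217]]
big [[403.10345458984375, 191.2413787841797], [419.72412109375, 149.6896514892578], [463.5172119140625, 167.20689392089844], [446.89654541015625, 208.7586212158203]] [ 714.951 -179.743] [112.877 112.103 114.061 111.565] [[ 683.879 -106.381]
 [ 788.082 -147.719]
 [ 745.552 -253.555]
 [ 642.292 -211.317]]
green [[453.773193359375, 229.9897003173828], [484.76287841796875, 216.2165069580078], [498.49481201171875, 247.11341857910156], [467.505126953125, 260.8865966796875]] [ 571.123 -279.692] [80.    82.509 80.279 81.853] [[ 590.87  -226.802]
 [ 625.35  -301.761]
 [ 551.122 -332.338]
 [ 517.148 -257.868]]
mallet base [[626.094 393.225]]
malletTop [[630.012 387.351]]
bottle top [[451.913 332.359]]
edge ends [[726.677 112.098]
 [491.046  61.063]]
fence back [[700.132 233.526]
 [466.91  178.053]]
gouges [[ 743.125  232.112]
 [ 804.34    -2.177]
 [ 424.229  112.307]
 [ 500.971 -122.068]]
```

View pics/crop1.png

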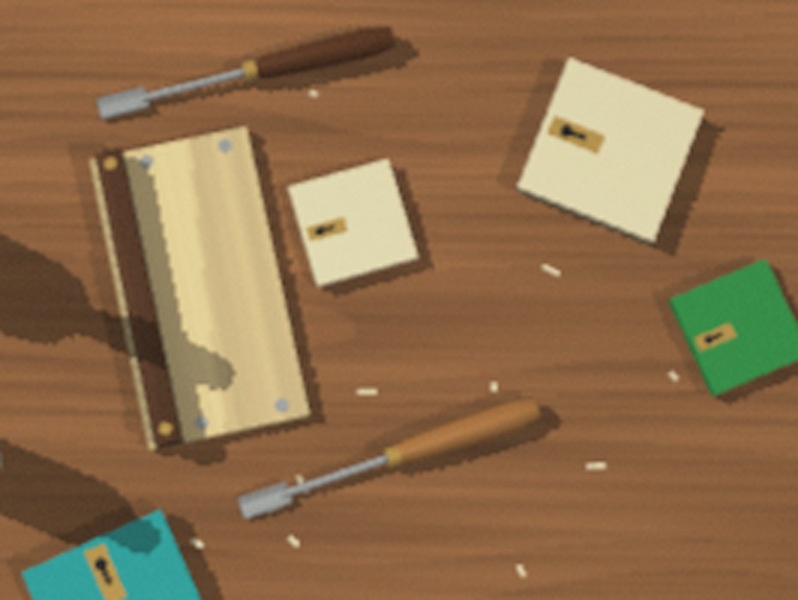

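The crop confirms the target: the small cream tile with its brass plate at crop (352,222), right in front of the board edge. I'll raise the arm clear of the mallet, go behind the tile and take a closer look with the wrist camera.

```bash
cat >> h.py <<'E'
A=0.2225 # board edge direction angle
BX=np.array([-np.sin(A),np.cos(A)]); ED=np.array([np.cos(A),np.sin(A)])
E0=np.array([608.9,86.6])
def rot(tilt=0.):  # tilt>0: tips lead forward (towards the board)
    x=np.r_[BX,0]; z=np.array([0,0,-1.]); y=np.cross(z,x)
    c,s=np.cos(tilt),np.sin(tilt)
    return R.from_matrix(np.c_[c*x+0*z+s*np.array([0,0,1.]),y,c*z+s*x]).as_rotvec()
def P(X,L,z): return np.r_[E0+X*BX+L*ED,z]  # X from board edge towards fence, L along the edge
E
python3 - <<'E'
from h import *
p=env.read_tool_pos(); p[2]=340
env.move_straight(p,v=250)
env.gripper_to(36)
env.reach(P(-150,29,340),rot()); env.reach(P(-135,29,150),rot())
T=wristT(); im=env.get_image("wrist"); np.save("T1.npy",T); cv2.imwrite("pics/w1.png",im[:,:,::-1])
print(env.read_time(),env.read_tool_pos(),env.read_tcp_rot(),rot(),env.read_wrist_force(),env.read_gripper_width())
c=env.get_calibration("wrist");Ti=np.linalg.inv(T)
E
```

```text
5.4583 [668.365 -39.053 152.272] [1.959 2.452 0.003] [1.961 2.454 0.   ] [-0.273 -0.627  0.577] 35.79981246514611
```

View pics/w1.png

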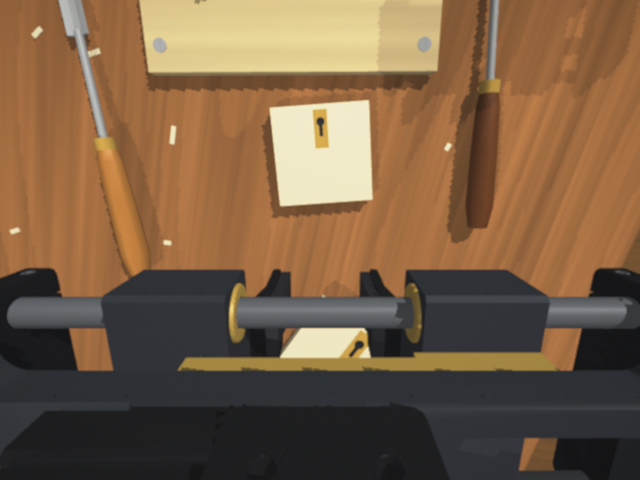

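The wrist view shows the board's front edge from (150,72) to (438,72) and the tile's corners at (270,107), (368,100), (372,199) and (280,206). Both gouges are clear. I'll refine the positions, then descend and push until contact.

```bash
python3 - <<'E'
from h import *
T=np.load("T1.npy")
b=ray("wrist",[(150,72),(438,72)],12,T); t=ray("wrist",[(270,107),(368,100),(372,199),(280,206)],14,T)
d=b[1]-b[0]
print("edge",b,np.linalg.norm(d),np.arctan2(d[1],d[0]),b.mean(0))
print("tile",t.mean(0),np.linalg.norm(np.roll(t,1,0)-t,axis=1))
for n,w in(("e",b),("t",t),("tc",t.mean(0)[None])): print(n,(w-E0)@BX,(w-E0)@ED)
E
```

```text
edge [[496.052  59.893]
 [729.507 113.004]] 239.4207314208302 0.223692388520526 [612.78   86.449]
tile [650.48   26.627] [84.566 82.987 83.794 83.887]
e [-1.146 -0.861] [-115.96   123.461]
t [ -28.49   -22.888 -106.432 -112.869] [-17.101  65.696  72.163 -11.476]
tc [-67.67] [27.32]
```

```bash
python3 - <<'E'
from h import *
f=lambda:(env.read_wrist_force())
def st(n):
    p=env.read_tool_pos(); g=f(); print(n,"t%.2f"%env.read_time(),"X%.1f L%.1f z%.1f"%((p[:2]-E0)@BX,(p[:2]-E0)@ED,p[2]),"FX%.2f FL%.2f Fz%.2f"%(g[:2]@BX,g[:2]@ED,g[2]))
env.move_straight(P(-135,27.5,5),rot(),v=120); st("down")
print(env.move_straight(P(-104,27.5,5),v=60,until_force=15)); st("near")
print(env.move_straight(P(-86,27.5,5),v=20,until_force=6)); st("contact")
env.hold(0.1); st("hold")
im=env.get_image("wrist");cv2.imwrite("pics/w2.png",im[:,:,::-1])
E
```

```text
down t6.82 X-135.2 L28.1 z5.8 FX0.38 FL-1.38 Fz0.21
False
near t7.48 X-103.8 L27.5 z5.1 FX-0.25 FL-0.82 Fz-0.04
True
contact t8.04 X-95.5 L27.5 z4.9 FX-2.02 FL2.23 Fz0.44
hold t8.14 X-95.5 L27.3 z4.6 FX-1.40 FL1.06 Fz0.56
```

View pics/w2.png

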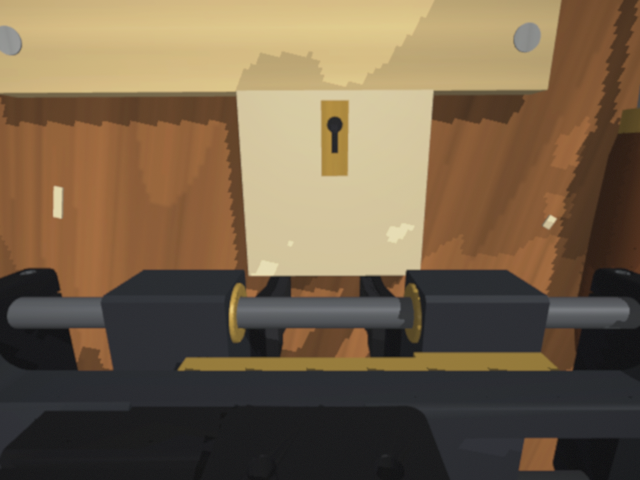

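The tile now sits squarely against the edge: its far side is at row 90 along the board's edge and its near side at row 275 against the fingers. Next I'll lower the tips a little, press, and lift the near edge by friction.

```bash
cat >> h.py <<'E'
def st(n):
    p=env.read_tool_pos(); g=env.read_wrist_force(); print(n,"t%.2f"%env.read_time(),"X%.1f L%.1f z%.1f"%((p[:2]-E0)@BX,(p[:2]-E0)@ED,p[2]),"FX%.2f FL%.2f Fz%.2f"%(g[:2]@BX,g[:2]@ED,g[2]))
E
python3 - <<'E'
from h import *
env.move_straight(P(-98,27.5,2),v=40); st("low")
for X in(-95,-94,-93,-92,-91):
    env.move_straight(P(X,27.5,2),v=30); st(f"{X}")
    g=env.read_wrist_force()
    if g[:2]@BX<-9: break
for z in(5,8,11):
    env.move_straight(P(X,27.5,z),v=30); st(f"z{z}")
im=env.get_image("wrist");cv2.imwrite("pics/w3.png",im[:,:,::-1])
E
```

```text
low t8.44 X-97.9 L27.1 z1.5 FX0.30 FL-0.16 Fz0.46
-95 t8.69 X-95.5 L27.2 z1.9 FX-2.98 FL-0.53 Fz0.04
-94 t8.94 X-95.4 L27.2 z2.1 FX-6.28 FL0.26 Fz-0.38
-93 t9.19 X-95.3 L27.1 z2.2 FX-8.40 FL-1.24 Fz-0.34
-92 t9.44 X-95.2 L27.1 z2.4 FX-9.71 FL0.53 Fz0.37
z5 t9.69 X-95.3 L27.1 z5.5 FX-9.76 FL-0.40 Fz0.60
z8 t9.94 X-95.1 L27.1 z8.5 FX-10.29 FL-1.14 Fz-0.03
z11 t10.19 X-95.1 L27.1 z11.5 FX-8.85 FL-1.41 Fz-0.23
```

View pics/w3.png

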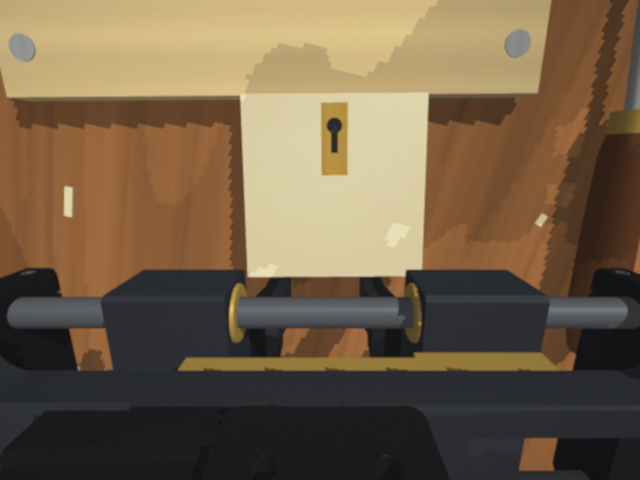

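The tile's near edge rose with the fingers: its far side shrank in the image while its near side did not. I'll keep going along the tipping arc.

```bash
cat >> h.py <<'E'
POLY=np.array([(5,0),(0,5),(0,14),(84,14),(84,5),(79,0)],float)
def finger(phi):
    """finger-face X and contact height for tile tipped by phi, resting on bench against the edge"""
    s,c=np.sin(phi),np.cos(phi)
    q=np.c_[-POLY[:,0]*c+POLY[:,1]*s, POLY[:,0]*s+POLY[:,1]*c]; q[:,1]-=q[:,1].min()
    n=np.roll(q,-1,0); k=np.linspace(0,1,200)[:,None,None]; pts=(q+(n-q)*k).reshape(-1,2)
    q[:,0]-=pts[pts[:,1]<=12][:,0].max()
    i=q[:,0].argmin(); return q[i]
E
python3 - <<'E'
from h import *
for d in range(10,61,5):
    X,z=finger(np.radians(d)); comp=3.4 if d<30 else 3.0; m=3+5*min(1,d/45)
    env.move_straight(P(-11.3+X+comp,27.5,z-m),v=50); st(f"{d} cmdX{-11.3+X+comp:.1f} z{z-m:.1f}")
    if d==30: cv2.imwrite("pics/s30.png",env.get_image("scene")[:,:,::-1])
im=env.get_image("scene"); cv2.imwrite("pics/s60.png",im[:,:,::-1])
w=env.get_image("wrist")
a=cv2.resize(im[150:350,220:460],(480,400))[:,:,::-1]; b=cv2.resize(w,(320,240))[:,:,::-1]
o=np.zeros((400,800,3),np.uint8);o[:,:480]=a;o[:240,480:]=b;cv2.imwrite("pics/c60.png",o)
E
```

```text
10 cmdX-92.0 z14.5 t10.49 X-94.8 L27.2 z15.1 FX-8.58 FL-1.35 Fz0.63
15 cmdX-91.3 z20.6 t10.77 X-94.0 L27.2 z21.3 FX-9.08 FL-0.89 Fz0.72
20 cmdX-89.9 z26.5 t11.04 X-92.8 L27.2 z27.3 FX-8.55 FL-1.63 Fz2.12
25 cmdX-87.8 z32.1 t11.31 X-91.1 L27.2 z33.1 FX-9.91 FL-2.68 Fz2.00
30 cmdX-85.5 z37.5 t11.57 X-89.2 L27.3 z38.6 FX-10.70 FL-2.03 Fz4.04
35 cmdX-82.3 z42.5 t11.89 X-86.8 L27.3 z44.0 FX-11.72 FL-2.73 Fz5.23
40 cmdX-78.4 z47.2 t12.16 X-84.2 L27.3 z49.1 FX-15.51 FL-3.40 Fz7.53
45 cmdX-74.1 z51.4 t12.43 X-81.2 L27.3 z53.8 FX-18.38 FL-3.78 Fz10.83
50 cmdX-69.8 z49.3 t12.68 X-81.4 L27.2 z52.8 FX-26.91 FL-5.60 Fz16.81
55 cmdX-65.1 z53.8 t12.97 X-77.7 L27.3 z58.1 FX-29.59 FL-6.96 Fz21.51
60 cmdX-59.9 z57.9 t13.25 X-60.1 L27.9 z58.6 FX0.69 FL1.48 Fz0.47
```

View pics/c60.png

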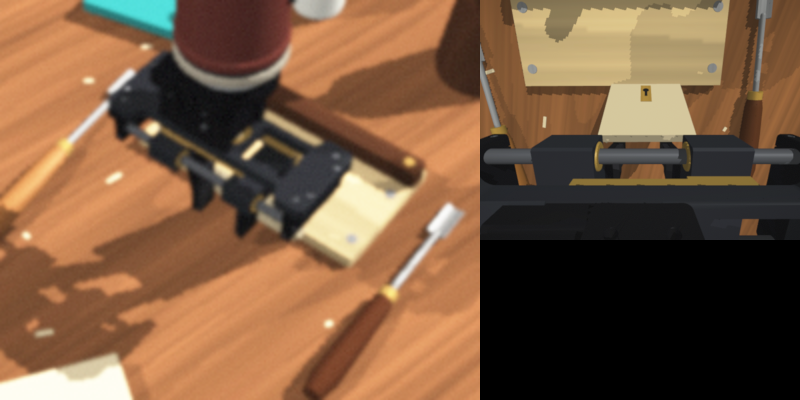

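The wrist view shows the tile still tipped up: its far edge is at about (612..683, row 83) of the composite, and its near edge is at row 136, larger and so closer. The force has dropped to zero, so I'll measure how far it is tipped.

```bash
python3 - <<'E'
from h import *
T=wristT(); w=env.get_image("wrist"); cv2.imwrite("pics/w4.png",w[:,:,::-1])
h=cv2.cvtColor(w,cv2.COLOR_RGB2HSV)
m=((h[:,:,1]<90)&(h[:,:,2]>150)).astype(np.uint8)*255; m[:150]=0;m[300:]=0
m=cv2.morphologyEx(m,cv2.MORPH_OPEN,np.ones((5,5)))
cs=sorted(cv2.findContours(m,0,1)[0],key=cv2.contourArea)[-1]
print(cv2.boundingRect(cs)); q=cv2.approxPolyDP(cs,6,True)[:,0]; print(q.tolist())
c=env.get_calibration("wrist")
def edge(r):
    xs=np.where(m[r]>0)[0]; a,b=xs[0],xs[-1]; d=84*c["fx"]/(b-a); u=(a+b)/2
    p=T@np.r_[(u-c["cx"])/c["fx"]*d,(r-c["cy"])/c["fy"]*d,d,1]
    print(r,a,b,"X%.1f L%.1f z%.1f"%((p[:2]-E0)@BX,(p[:2]-E0)@ED,p[2]))
y,H=cv2.boundingRect(cs)[1],cv2.boundingRect(cs)[3]
for r in np.linspace(y+4,y+H-5,6).astype(int): edge(r)
st("now")
E
```

```text
(237, 168, 195, 113)
[[262, 169], [237, 269], [359, 270], [367, 280], [431, 269], [400, 168], [342, 168], [343, 203], [320, 202], [321, 168]]
172 262 401 X-0.3 L30.7 z15.8
192 256 408 X-10.1 L30.7 z36.0
213 251 414 X-19.2 L30.7 z51.2
234 127 421 X-11.7 L12.3 z127.7
255 126 428 X-16.8 L13.6 z131.7
276 367 383 X-612.0 L288.7 z-1412.9
now t13.40 X-58.5 L27.5 z57.4 FX-0.21 FL0.36 Fz-1.11
```

View pics/w4.png

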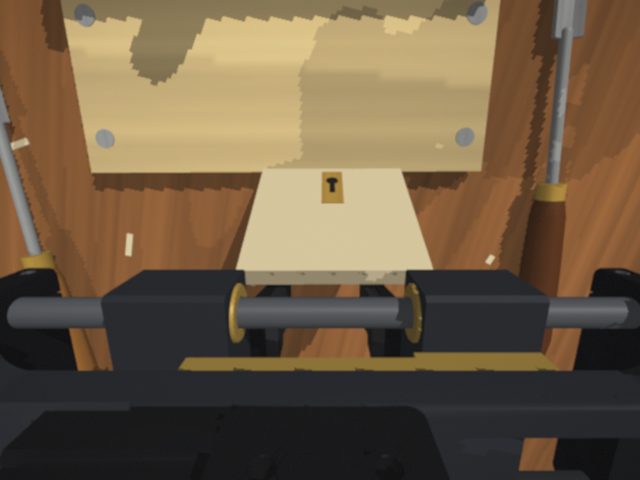

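The tile is tipped about 60°, its far edge seated at the board edge and its side face visible at rows 270–283, resting on the fingers. I'll continue past vertical.

```bash
python3 - <<'E'
from h import *
for d in range(65,91,5):
    X,z=finger(np.radians(d)); m=8+7*(d-45)/45
    s=env.move_straight(P(-11.3+X+1,28.5,z-m),v=60,until_force=20); st(f"{d} {s} cmd {X-10.3:.1f} {z-m:.1f}")
    if s: break
else:
    for X in(-18,-10,0,10,20):
        s=env.move_straight(P(X,28.5,60),v=60,until_force=20); st(f"X{X} {s}")
        if s: break
env.hold(.3)
w=env.get_image("wrist"); cv2.imwrite("pics/w5.png",w[:,:,::-1])
E
```

```text
65 False cmd -56.4 58.4 t13.65 X-55.3 L28.6 z58.0 FX-0.52 FL-0.56 Fz0.07
70 False cmd -50.5 60.6 t13.91 X-49.7 L28.7 z60.7 FX-1.11 FL0.10 Fz0.57
75 False cmd -44.3 62.3 t14.17 X-43.6 L28.7 z62.4 FX0.10 FL0.61 Fz-0.74
80 False cmd -37.8 63.5 t14.43 X-37.1 L28.6 z63.5 FX-0.02 FL0.78 Fz0.12
85 False cmd -31.1 64.0 t14.68 X-30.4 L28.6 z64.0 FX0.29 FL0.26 Fz-0.22
90 False cmd -24.3 64.0 t14.95 X-23.6 L28.6 z63.9 FX-0.64 FL-0.67 Fz-0.43
X-18 False t15.22 X-17.4 L28.3 z59.6 FX-0.32 FL0.37 Fz0.79
X-10 False t15.51 X-9.2 L28.6 z60.0 FX0.32 FL-0.85 Fz-0.08
X0 False t15.82 X0.8 L28.6 z59.9 FX0.20 FL-0.36 Fz-0.04
X10 False t16.14 X10.8 L28.6 z59.9 FX0.87 FL0.27 Fz-0.23
X20 False t16.46 X20.8 L28.6 z59.9 FX-0.79 FL0.30 Fz-0.28
```

View pics/w5.png

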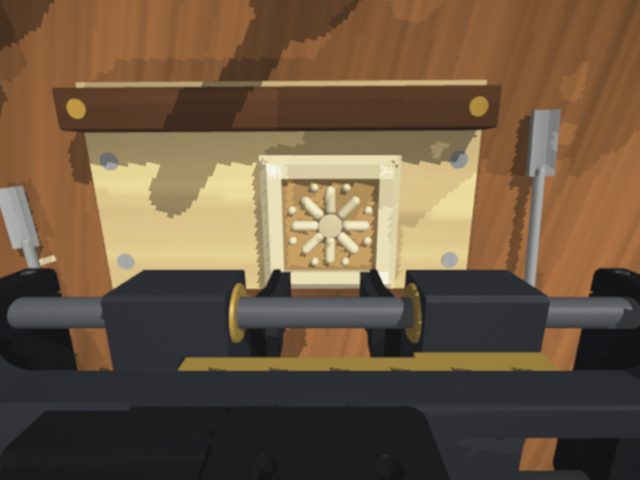

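The tile has flipped: rosette up at (330,227), square to the board, with the fence at row 130. Now I'll go back behind it and push it to the fence.

```bash
python3 - <<'E'
from h import *
env.move_straight(P(-50,29.5,60),v=150); env.move_straight(P(-50,29.5,16),v=100); st("low")
s=env.move_straight(P(-3,29.5,16),v=60,until_force=12); st(f"{s}")
if not s: s=env.move_straight(P(14,29.5,16),v=20,until_force=8); st(f"{s}")
env.hold(.2); st("press")
p=env.read_tool_pos(); X=(p[:2]-E0)@BX
env.move_straight(P(X-40,29.5,16),v=100); env.move_straight(P(X-40,29.5,110),v=150); env.hold(.3)
T=wristT();np.save("T2.npy",T);w=env.get_image("wrist"); cv2.imwrite("pics/w6.png",w[:,:,::-1]); st("end")
E
```

```text
low t18.02 X-50.1 L29.3 z15.6 FX-0.13 FL0.47 Fz0.32
False t18.95 X-3.5 L29.4 z16.0 FX0.52 FL0.04 Fz-0.14
True t19.53 X6.6 L29.7 z15.9 FX-2.50 FL0.72 Fz0.86
press t19.73 X6.5 L29.3 z15.5 FX-1.38 FL0.61 Fz-0.03
end t21.41 X-33.5 L29.3 z109.5 FX0.60 FL0.54 Fz-0.91
```

View pics/w6.png

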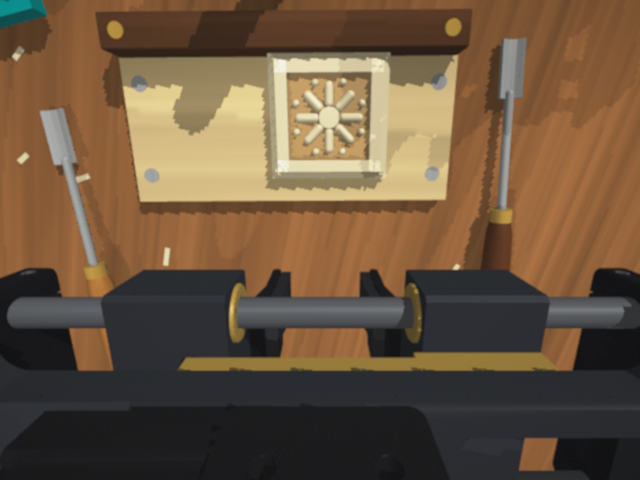

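The tile lies carved face up, its far side at row 53 against the fence foot and its near side at row 178, well inside the front edge at row 200. It stopped where the geometry predicted (X 6.6 against 6.7). I'll give it one firmer press to seat it, then withdraw and hand in.

```bash
python3 - <<'E'
from h import *
env.move_straight(P(-33.5,29.5,16),v=120)
env.move_straight(P(0,29.5,16),v=80)
for X in(6,8,9.5):
    env.move_straight(P(X,29.5,16),v=20); st(X)
env.hold(.3); st("pressed")
env.move_straight(P(-35,29.5,16),v=60); env.move_straight(P(-60,29.5,150),v=150); env.hold(.5)
st("end"); print(env.close_job())
E
```

```text
6 t23.36 X6.0 L29.5 z16.0 FX0.19 FL-0.35 Fz0.27
8 t23.61 X6.7 L29.5 z16.1 FX-4.56 FL-0.49 Fz-0.08
9.5 t23.86 X6.8 L29.4 z16.2 FX-9.00 FL0.30 Fz-0.21
pressed t24.16 X6.9 L29.4 z16.2 FX-7.96 FL0.73 Fz-0.05
end t26.61 X-60.0 L29.5 z149.9 FX-0.91 FL0.24 Fz-0.14
the job is handed in; nothing more can be done
None
```

The tile was pushed against the board edge, tipped and flipped carved face up, then pushed flush to the fence and wholly on the board; I handed the job in at 26.6 s, with the gouges, mallet and bottle untouched.

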